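# Hold a drive lever level over its service stand

### The arm

A 6-joint arm with a two-finger parallel gripper is mounted at the origin on a cart in front of the work surface, level with it; the furniture and walls round the work are solid. World frame = base frame: x ahead of the robot, y to its left, z up, the work surface at z = 0. Lengths are in m, angles in rad, forces in N, time in s.
With the tool pointing down it reaches from about 0.425 to 0.95 m from the base axis. Payload 3.5 kg.
Tool frame: the origin (TCP) lies on the centre line of the jaws, within the pads' length; the fingertips stand ahead of it and the grasp point (between the pads) lies 11 mm behind it (tips_ahead is the z of the fingertips in the tool frame, in m); z points along the fingers, y is the direction in which the jaws open and shut (so a half turn about z gives the same grasp; the last joint's range is limited). The gripper opens to 85 mm and grips with 20 to 120 N. Pads are 22 mm wide; open, the fingers measure 114 mm over their backs; the gripper's body (76 mm by 85 mm) begins 54 mm behind the grasp point. The pads swing forward as they close: fully open they stand 13 mm farther back than shut.
Start: joints at [1.072, 0.286, 1.577, -0, 1.279, -0.15], TCP at [0.231, 0.634, 0.239] pointing down, gripper open.
Joint ranges: [-2.77, 2.77], [-0.9, 2.22], [0.21, 2.48], [-1.53, 4.67], [0.24, 2.81], [-2.84, 2.84]. Speed limits (rad/s): [2.79, 2.79, 3.14, 3.14, 3.14, 3.14].

### API

Orientations are given as a unit quaternion [x, y, z, w].
In Python, from plant import * gives the robot as it stands. The module is installed in compiled form; this text tells all that it offers.
- The arm moves only by the tool move_arm, never from a script. Its arguments are lists of equal length, an entry for each row: "linear": the shift along the world's x, y, z in m, a list of three; "twist": the turn, a rotation vector about the world's x, y, z in degrees, a list of three. A call has 1 to 20 rows; each row shifts and turns the pose as measured when the row begins; what a row does not reach is not made up. A row lasts 1/12 s, in which the tool goes at most 41.7 mm and 7.16 degrees, less where a joint would pass 70% of its speed; a pose out of reach is approached as far as the arm can. A call is refused whole if a number of a shift passes 0.0417 or a number of a turn 7.16, either way. A call with a gripper value outside its range is refused whole. "grip" is the opening, from 0 (shut) to 1 (fully open), set as the call begins (left out, the last holds). The fingers move at their own pace and stop on an object; "force" is the grip in N (left out, the last holds). Time passes only in rows, so rows that do not move let the fingers close. It gives the time, the measured TCP pose, the force and the opening at its end, in the units of the state.
- get_state(): the state, without advancing time (a new reading comes with each control period).
- read_camera(name): name is "scene" or "top" or "wrist"; returns a dict with "img" (384x512x3 uint8, blue, green, red), "depth" (384x512 float32, m along the optical axis (not along the pixel's ray), 0 where there is no reading), "fx", "fy", "cx", "cy" (pixels), "rvec" (rotation vector, rad) and "tvec" (3), from world to camera coordinates, as OpenCV has them. Camera axes: x right, y down, z forward; pixel columns grow to the right and rows downward; lengths in m; the calibration is good to about 2 mm. A picture is of the moment at which its call begins.
- sign_off(): hands the job in, once; it reports no verdict.
The state is a dict: "time": time; "qpos": joint angles; "dq": joint speeds; "joint_efforts": joint torques, N m; "eef_pos": TCP position; "tcp_rot": TCP orientation; "contact_force": force on the tool from outside, world axes, zero at the start; "wrist_torque": the same for the moment, N m; "opening": opening from 0.0 (shut) to 1.0 (fully open).
Only numpy, scipy, OpenCV 4.12 (cv2) and the standard library are available. Lean on these libraries where they do the work, as an engineer would, in place of code of your own. Each camera call takes 0.05 s, during which the arm holds its last target.

### The job

The dosing machine's drive lever has to go back on its pin: first pull the stand's blue front guard fully down, then pick the lever up by its balance point (the yellow band) and keep it level. Hold it over the stand with the hub's hole centred just above the brass pin, two to three centimetres clear of its tip, and with the long end pointing straight out through the open front; the program finishes while still holding the lever there, steady and touching nothing but the gripper, for a colleague to guide it on. Leave the cutter, nozzle, timer and tape where they are.

Things in the scene. Friction and masses are not known exactly. Their poses are not given: they have to be found in the camera images.
- stand: Service stand, fixed: steel base 150x166x10 mm, white side cheeks (150 mm apart inside) and back wall (inner face at x = +59 mm), tops at 90 mm; blue guard across the front. Origin on the table under the axis of the brass pin (14 mm thick, tip at 50 mm; foot collar 40 mm across, 18 mm high). x axis points to the back wall (front = -x), y left, z up. Place and yaw vary.
- pin_tip (a point): Top of the brass pin, 50 mm above the table; axes as the stand.
- guard (a joint): Angle of the blue front guard, hinged at its bottom edge: 0 = upright (closed, as it starts, within 0.12), 1.54 rad = lying flat in front of the stand, its stop. Light (0.25 kg), damped hinge: friction holds it near upright; pulled past about 0.5 rad it sinks slowly to its stop by itself within about 3 s.
- guard_bar (a point): Middle of the round steel bar, 14 mm thick, 146 mm long, on the guard's top edge (guard 138 mm wide, 6 mm thick); 119 mm from the hinge, 133 mm above the table when upright. It can be hooked from behind with closed fingers reaching in from above (clear space of over 60 mm to the pin) and pulled toward the front.
- guard_hinge (a point): Middle of the guard's hinge line, 14 mm above the table, 80 mm in front of the pin's axis; the hinge line runs along the stand's y.
- lever: Loose cast lever lying level on the table, 0.36 to 0.57 kg. Origin: centre of the hub's underside; x axis from hub to end boss, z up. Hub 50 mm across, 40 mm tall, 26 mm through hole. End boss 28 mm across, 40 mm tall, 170 mm from the hub axis. Between them a straight arm 18 mm wide, 14 mm thick, 20 to 34 mm above the underside. It balances at the yellow band near the hub. Place and yaw vary.
- lever_balance (a point): The lever's centre of gravity along the arm: middle of the 20 mm long yellow band, 51 mm from the hub axis toward the boss, 27 mm above the lever's underside (arm mid-height). Gripped across the 18 mm width. Room for fingers on both sides and beneath.
- hub_bottom (a point): Centre of the hub's hole at its underside (same point as the lever's origin).
- boss_end (a point): Axis of the small end boss at arm mid-height, 170 mm from the hub axis and 27 mm above the underside.
- small_cutter: Bystander: round steel cutter 40 mm across, 35 mm tall; origin under its centre.
- white_nozzle: Bystander: white plastic nozzle 48 mm across, 52 mm tall; origin under its centre.
- kitchen_timer: Bystander: flat white timer 70x64x19 mm; origin under its centre.
- roll_of_tape: Bystander: roll of tan tape 98 mm across, 25 mm tall; origin under its centre.

How it is judged:
On the way, in this order (a step that is already met when the one before it is completed fails the run):
1. the guard is pulled down (within about 10 degrees of its stop) (value of joint guard above 1.36 rad), for 0.2 s.
2. the lever is off the table, gripped within 22 mm of its balance point and level (height (world z) of hub_bottom above 0.03 m and angle between lever's own z axis and vertical below 0.14 rad and contact force between lever and the fingers above 1 N and x of the grasp point in the frame of lever between 0.029 and 0.073 m), for 0.3 s.
At the end, for the whole second after the job is handed in: Guard over 1.36 rad down; lever held by the fingers within 22 mm of its balance point, hub within 12 mm of the pin axis and 10 to 42 mm above its tip, level within 0.10 rad, boss over 150 mm in front of the pin, not touching the stand, at rest; bystanders within 25 mm (value of joint guard above 1.36 rad and horizontal distance between hub_bottom and pin_tip below 0.012 m and z of hub_bottom in the frame of pin_tip between 0.01 and 0.042 m and angle between lever's own z axis and vertical below 0.1 rad and x of boss_end in the frame of stand below -0.15 m and contact force between lever and stand below 0.2 N and linear speed of lever below 0.02 m/s and angular speed of lever below 0.15 rad/s and contact force between lever and the fingers above 1 N and x of the grasp point in the frame of lever between 0.029 and 0.073 m); the arm keeps its last pose, push and grip.
It fails at once if the lever is tipped by more than 0.35 rad (20 degrees) (angle between lever's own z axis and vertical above 0.35 rad).
It fails at once if a bystander is moved by more than 25 mm (distance of any of small_cutter, white_nozzle, kitchen_timer, roll_of_tape from where it was at the start of the episode above 0.025 m).
It also fails if it takes over 54 s, if anything falls off the work surface, if the arm or the gripper's body presses on something with over 40 N, if the wrist force passes 120 N, or if a joint passes its speed limit or range.

## Working session

There is one attempt and no reset: what is moved stays moved. The work goes in short steps, Python scripts to look and compute and a tool call to move; the robot and the scene stay as the last step left them, time stands still between calls to the robot, and variables do not carry over. Pictures are saved under pics/ and viewed, and the job is handed in when it is done.

Besides the shell and the picture viewer there is one more tool, called after "Call:" as name(argument=value, ...) on one line, values as JSON. move_arm: Moves the arm, as the interface text tells. Its arguments: {"type":"object","properties":{"linear":{"type":"array","items":{"type":"array","items":{"type":"number"}}},"twist":{"type":"array","items":{"type":"array","items":{"type":"number"}}},"grip":{"type":"number"},"force":{"type":"number"}},"required":["linear","twist"]}

```bash
mkdir -p pics
cat > h.py <<'E'
from plant import *
import numpy as np, cv2, pickle
def snap(n,tag):
    c=read_camera(n); cv2.imwrite(f'pics/{tag}.png',c['img']); pickle.dump(c,open(f'{tag}.pkl','wb')); return c
def ld(t): return pickle.load(open(f'{t}.pkl','rb'))
def RT(c): return cv2.Rodrigues(np.array(c['rvec'],float))[0],np.array(c['tvec'],float).ravel()
def ray(c,u,v,z):
    R,t=RT(c); d=R.T@np.array([(u-c['cx'])/c['fx'],(v-c['cy'])/c['fy'],1]); o=-R.T@t
    return o+d*(z-o[2])/d[2]
def cloud(c):
    R,t=RT(c); v,u=np.mgrid[:384,:512]; d=c['depth']
    p=np.stack([(u-c['cx'])/c['fx']*d,(v-c['cy'])/c['fy']*d,d],-1); return (p-t)@R
def proj(c,p):
    R,t=RT(c); q=R@np.array(p)+t; return q[0]/q[2]*c['fx']+c['cx'],q[1]/q[2]*c['fy']+c['cy']
E
python3 - <<'E'
from h import *
print(get_state())
for n in('scene','top','wrist'): snap(n,n+'0')
a=np.vstack([cv2.imread(f'pics/{n}0.png') for n in('top','scene')])
E
```

```text
{'time': 0.0, 'qpos': array([ 1.07198141e+00,  2.87170618e-01,  1.57815599e+00,  4.00040298e-05,
        1.27863733e+00, -1.50015907e-01]), 'dq': array([ 0.0004549 , -0.00042865,  0.00038188,  0.00040189,  0.00140183,
       -0.00060222]), 'joint_efforts': array([-7.86893779e-04, -4.05970538e+01, -2.92633402e+01, -1.00158975e-04,
        5.59372726e-03, -4.83752046e-06]), 'eef_pos': array([0.23035964, 0.63379801, 0.23795525]), 'tcp_rot': array([ 1.73522359e-01,  9.84829216e-01, -1.11769241e-03, -3.96077853e-04]), 'contact_force': array([ 0.02283848,  0.36481531, -0.54620415]), 'wrist_torque': array([ 0.03814042, -0.02987082, -0.05340242]), 'opening': 1.002336328295207}
```

View pics/top0.png

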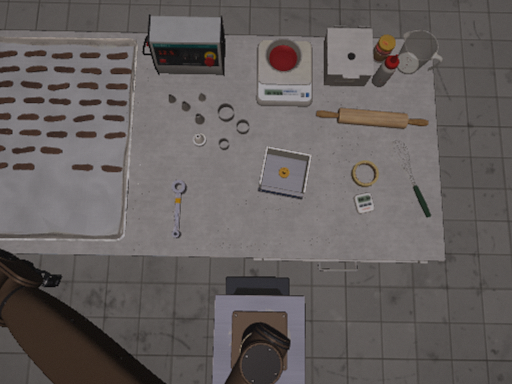

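View pics/scene0.png

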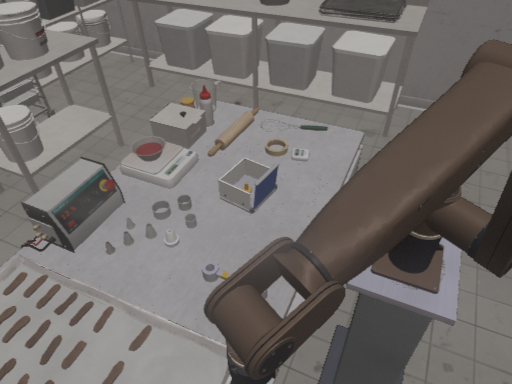

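View pics/wrist0.png

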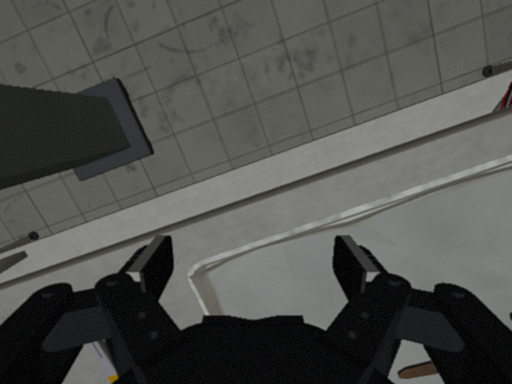

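The top view shows the lever at about (178,187)–(177,235), with its hub at the upper end. The stand is at (286,172), with the brass part at (284,172) and the blue guard along its lower edge. In the scene view the guard faces the robot, and the lever is at (210,272). Next I'll measure.

Run:
```python
from h import *
c=ld('top0'); s=ld('scene0')
print([ (k,c[k]) for k in('fx','fy','cx','cy','tvec')])
P=cloud(c)
im=c['img']
crop=im[135:215,240:330]; a=cv2.resize(crop,None,fx=6,fy=6,interpolation=cv2.INTER_NEAREST)
crop=im[170:245,150:210]; b=cv2.resize(crop,None,fx=6,fy=6,interpolation=cv2.INTER_NEAREST)
cv2.imwrite('pics/a.png',a);cv2.imwrite('pics/b.png',b)
crop=s['img'][140:290,140:300]; cv2.imwrite('pics/c.png',cv2.resize(crop,None,fx=4.5,fy=4,interpolation=cv2.INTER_CUBIC)[:600,:800])
hsv=cv2.cvtColor(im,cv2.COLOR_BGR2HSV)
for nm,lo,hi,reg in [('yel/brass stand',(15,120,80),(40,255,255),(240,135,330,215)),('band',(15,120,80),(40,255,255),(150,170,210,245)),('blue',(100,100,40),(130,255,255),(240,135,330,215))]:
    m=cv2.inRange(hsv,lo,hi); x0,y0,x1,y1=reg; mm=np.zeros_like(m); mm[y0:y1,x0:x1]=m[y0:y1,x0:x1]
    ys,xs=np.nonzero(mm); p=P[ys,xs]
    print(nm,len(xs),xs.mean(),ys.mean(),p.mean(0),p[:,2].min(),p[:,2].max())
for u in range(160,200,2): print(u,np.round(P[176:240:8,u,2]*1000).astype(int))
```

```text
[('fx', 378.11207329817097), ('fy', 378.11207329817097), ('cx', 257.10748576913414), ('cy', 190.89205579392316), ('tvec', array([0.00438179, 0.51472706, 1.31223615]))]
yel/brass stand 77 283.5844155844156 172.19480519480518 [ 0.58978457 -0.08198058  0.0220902 ] 0.007328859979538906 0.05227612095471634
band 29 177.58620689655172 200.06896551724137 [0.47780192 0.29986807 0.02841629] -0.007289933488763379 0.041567793845548866
blue 14 278.57142857142856 193.14285714285714 [ 0.51149377 -0.06428595  0.02155299] 0.01272033547092899 0.02939995891752177
160 [-3 -1 -3  1 -1 -5  2  1]
162 [-4 -2  0  2 -5 -3 -6  5]
164 [-3  2 -3  0  3  5 -2 -1]
166 [-2  2  0  3 -7 -2 -6 -3]
168 [-1 -1  0 -4  5  2  2 -7]
170 [ 0 -3 -2  0 -3 -2  0 -1]
172 [-2 37  3  4  2 -7 -5 40]
174 [-3 39 -2 -4 -4 -2 30 35]
176 [-4 24 38 30 32 31 34 40]
178 [ 0 10 38 32 35 34 31 37]
180 [-1  0 34 35 24 -2 -2 23]
182 [-1 34 23 -5 -3  6 -3 -2]
184 [-1 40 15  0  0  4  3 -5]
186 [ 4  5  8 -1 -3 -3 -1 -3]
188 [-3 -6  4 -1 -2 -4  0 -7]
190 [-5 -4 -1 -3 -6 -3 -1 -2]
192 [ 2  3  1  0  0  6 -4  0]
194 [-5 -1  0 -1  2 -5 -6  0]
196 [-1 -1  2 -3 -2  3  1 -3]
198 [ 1  3 -2  6 -1 -5 -1 -1]
```

View pics/a.png

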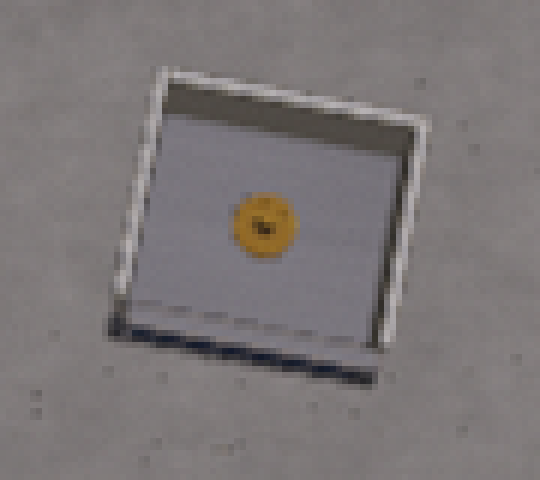

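View pics/b.png

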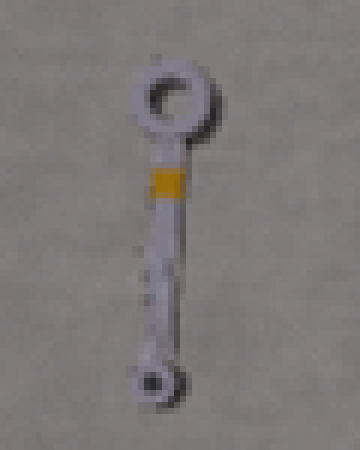

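View pics/c.png

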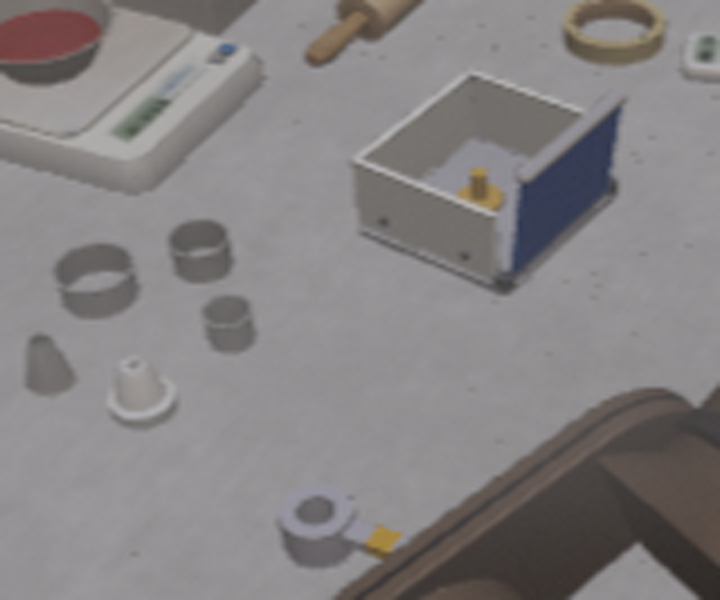

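Run:
```python
from h import *
c=ld('top0'); s=ld('scene0')
A=lambda x,y,z:ray(c,239.6+x/6,134.6+y/6,z)
B=lambda x,y,z:ray(c,149.6+x/6,169.6+y/6,z)
print('pin',ray(c,283.58,172.19,.02))
print('axes rot',RT(c)[0])
bl,br=A(165,72,.09),A(427,122,.09); fl,fr=A(120,318,.09),A(385,345,.09)
d=bl-br; print('yaw back',np.arctan2(d[1],d[0])-np.pi/2, np.linalg.norm(d))
for a,b in((fl,bl),(fr,br)): d=b-a; print('yaw side',np.arctan2(d[1],d[0]),np.linalg.norm(d))
b1,b2=A(135,308,.133),A(380,345,.133); d=b1-b2; print('bar',b1,b2,np.arctan2(d[1],d[0])-np.pi/2,np.linalg.norm(d))
H=B(173,100,.04);E=B(155,384,.04); d=H-E; print('lever hub',H,'boss',E,'ang hub->boss',np.arctan2(-d[1],-d[0]),np.linalg.norm(d))
print('band',B(168.5,184,.034), H+(E-H)*51/170)
# top-level mask of lever via hub colour in scene depth
P=cloud(s)
hsv=cv2.cvtColor(s['img'],cv2.COLOR_BGR2HSV)
m=cv2.inRange(hsv,(15,120,80),(40,255,255)); m[:, :]=m
n,l,st,ce=cv2.connectedComponentsWithStats(m)
for i in range(1,n):
    if st[i,4]>8: p=P[l==i]; print(ce[i],st[i],np.median(p,0))
mb=cv2.inRange(hsv,(105,100,30),(130,255,255)); mb[:140]=0
mb[:,:215]=0; mb[215:]=0; mb[:,285:]=0
p=P[mb>0]; p=p[p[:,2]>.01]; q=p-np.median(p,0); print(len(p),np.median(p,0)); u,S,V=np.linalg.svd(q[np.linalg.norm(q,axis=1)<.1]); print(V[2],np.arctan2(V[2][1],V[2][0]))
```

```text
pin [ 0.59028208 -0.08214362  0.02      ]
axes rot [[ 0.01816085 -0.99976991  0.01141551]
 [-0.98573346 -0.01981434 -0.16714345]
 [ 0.16733119 -0.00821718 -0.9858665 ]]
yaw back -0.17369179405756952 0.1566042208756481
yaw side -0.16104128103455603 0.14949919359969938
yaw side -0.18561474857807117 0.13556539534613776
bar [ 0.51651805 -0.00145645  0.133     ] [ 0.49830654 -0.13847275  0.133     ] -0.13214037440551807 0.1382212965872833
lever hub [0.5262798  0.29711289 0.04      ] boss [0.35698244 0.29869465 0.04      ] ang hub->boss 3.1322498267021706 0.1693047491794307
band [0.47630977 0.29831572 0.034     ] [0.47549059 0.29758742 0.04      ]
[186.90909091 100.92424242] [181  98  13   7  66] [ 1.06730241 -0.44745033  0.0989412 ]
[102.42857143 185.14285714] [100 180   7  11  35] [0.99643303 0.20160547 0.12279303]
[248.9 189. ] [247 187   4   4  10] [ 0.58247177 -0.08284394  0.01748906]
[224.57142857 274.78571429] [222 272   7   7  28] [0.4791609  0.30307253 0.03340308]
0 [nan nan nan]
[0. 0. 1.] 0.0
  return _methods._mean(a, axis=axis, dtype=dtype,
  ret = um.true_divide(
```

Run:
```python
import plant
print([(n,getattr(plant,n)) for n in dir(plant) if not n.startswith('__') and not callable(getattr(plant,n))][:20], [n for n in dir(plant) if not n.startswith('__')])
```

```text
[('tips_ahead', 0.008)] ['Unreachable', 'get_state', 'read_camera', 'sign_off', 'tips_ahead']
```

Call:
move_arm(linear=[[0.016, -0.036, 0], [0.016, -0.036, 0], [0.016, -0.036, 0], [0.016, -0.036, 0], [0.016, -0.036, 0], [0.016, -0.036, 0], [0.016, -0.036, 0], [0.016, -0.036, 0], [0.016, -0.036, 0], [0.016, -0.036, 0], [0.016, -0.036, 0], [0.016, -0.036, 0], [0.016, -0.036, 0], [0.016, -0.036, 0], [0.016, -0.036, 0], [0.016, -0.036, 0], [0.016, -0.036, 0], [0.016, -0.036, 0]], twist=[[0, 0, 1], [0, 0, 1], [0, 0, 1], [0, 0, 1], [0, 0, 1], [0, 0, 1], [0, 0, 1], [0, 0, 1], [0, 0, 1], [0, 0, 1], [0, 0, 0], [0, 0, 0], [0, 0, 0], [0, 0, 0], [0, 0, 0], [0, 0, 0], [0, 0, 0], [0, 0, 0]], grip=0)

```text
time: 1.65
eef_pos: [0.5168, -0.0409, 0.2313]
tcp_rot: [0.075, 0.997, -0.002, -0.001]
contact_force: [0.0, 0.3, 0.7]
opening: 0.003
```

Run:
```python
from h import *
w=snap('wrist','w1'); s=snap('scene','s1')
o=np.hstack([w['img'],s['img'][140:300,110:310].repeat(2,0).repeat(2,1)[:384,:]]) if 0 else None
cv2.imwrite('pics/s1c.png',cv2.resize(s['img'][140:300,130:320],None,fx=4,fy=3.7,interpolation=cv2.INTER_CUBIC)[:600,:800])
```

```text
(no output)
```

View pics/w1.png

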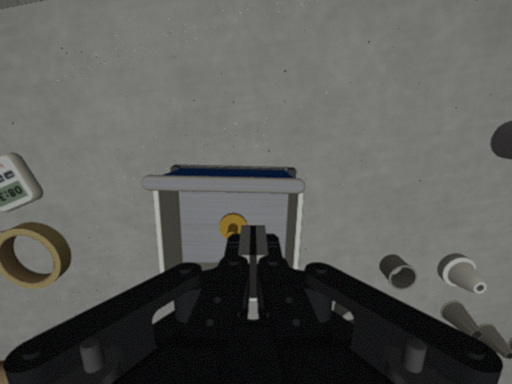

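View pics/s1c.png

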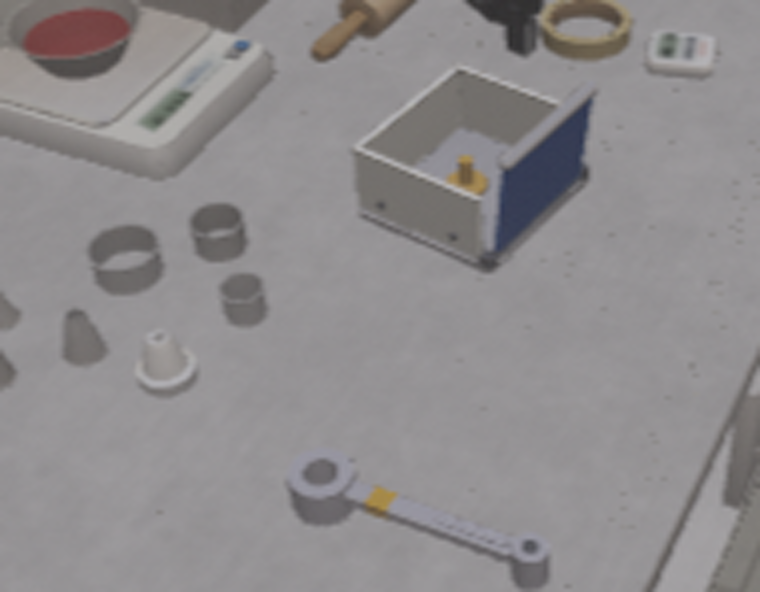

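The wrist view shows the bar running from (143,182) to (304,186), the pin at (234,225), and the closed fingers below them. The scene view shows the whole lever.

Run:
```python
from h import *
c=ld('w1'); s=ld('s1'); im=c['img']
print(get_state()['eef_pos'])
b1,b2=ray(c,143,182.5,.133),ray(c,305,186,.133); d=b2-b1; print('bar',b1,b2,(b1+b2)/2,np.linalg.norm(d),np.arctan2(-d[0],d[1]))
hsv=cv2.cvtColor(im,cv2.COLOR_BGR2HSV); m=cv2.inRange(hsv,(12,120,60),(40,255,255)); m[:200]=0;m[250:]=0;m[:,:200]=0;m[:,270:]=0
ys,xs=np.nonzero(m); print(len(xs),xs.min(),xs.max(),ys.min(),ys.max(),'collar',ray(c,(xs.min()+xs.max())/2,(ys.min()+xs.max()-xs.min()+0)*0+ys.min()+(xs.max()-xs.min())/2,.018))
print('tip px guess',proj(c,(.590,-.082,.05)), 'tipscene',proj(s,(.590,-.082,.05)))
P=cloud(c)[m>0]; print(P[P[:,2]>.043].mean(0),(P[:,2]>.043).sum())
S=lambda x,y,z:ray(s,129.6+x/4,139.6+y/3.7,z)
H,E,Bd=S(323,472,.04),S(531,546,.04),S(380,500,.034); d=E-H
print('lever hub',H,'boss',E,Bd,np.linalg.norm(d),np.arctan2(d[1],d[0]),H+d*.3)
print('pin scene',S(466,160,.05))
```

```text
[ 0.51811679 -0.04380798  0.23142298]
bar [ 0.48858184 -0.13660213  0.133     ] [0.51342814 0.0057608  0.133     ] [ 0.50100499 -0.06542067  0.133     ] 0.1445148578993847 -0.1727874901361813
444 220 246 214 238 collar [ 0.5901685  -0.08146293  0.018     ]
tip px guess (np.float64(230.69808908290352), np.float64(236.8890326517344)) tipscene (np.float64(246.62049910010467), np.float64(182.38073562315242))
[ 0.56129716 -0.07328369  0.10399749] 46
lever hub [0.52738036 0.30021877 0.04      ] boss [0.35914524 0.30107294 0.04      ] [0.47853848 0.30327277 0.034     ] 0.16823729055767714 3.136515453918147 [0.47690983 0.30047502 0.04      ]
pin scene [ 0.5906264 -0.078874   0.05     ]
```

Call:
move_arm(linear=[[0.009, -0.013, 0], [0.009, -0.013, 0], [0, 0, -0.03], [0, 0, -0.03], [0, 0, -0.03], [0, 0, -0.02], [0, 0, -0.008], [0, 0, 0]], twist=[[0, 0, 0], [0, 0, -1], [0, 0, 0], [0, 0, 0], [0, 0, 0], [0, 0, 0], [0, 0, 0], [0, 0, 0]])

```text
time: 2.42
eef_pos: [0.5381, -0.0718, 0.1104]
tcp_rot: [0.091, 0.996, -0.003, 0.001]
contact_force: [-0.0, -0.7, -0.0]
opening: -0.002
```

Run:
```python
from h import *
s=snap('scene','s2')
cv2.imwrite('pics/s2c.png',cv2.resize(s['img'][110:230,190:320],None,fx=5,fy=5,interpolation=cv2.INTER_CUBIC)[:600,:800])
```

```text
(no output)
```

View pics/s2c.png

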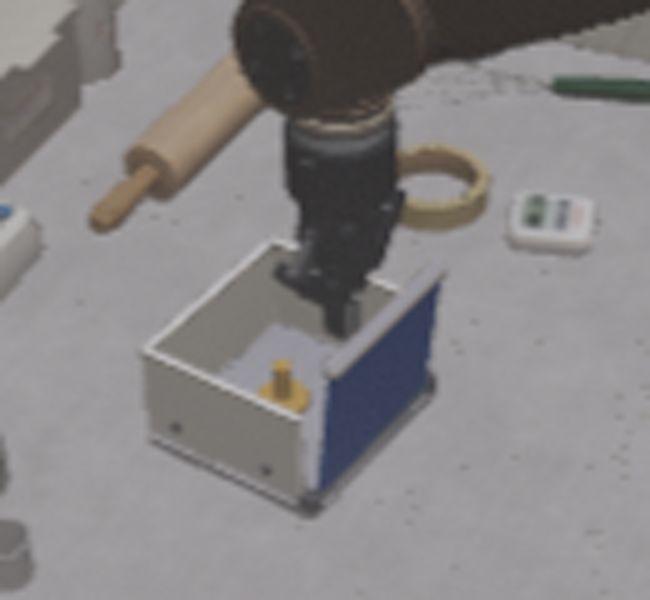

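The closed fingers are behind the bar, inside the stand and clear of the pin. Now I'll pull.

Call:
move_arm(linear=[[-0.009, 0.0016, 0], [-0.009, 0.0016, 0], [-0.009, 0.0016, 0], [-0.009, 0.0016, 0], [-0.009, 0.0016, -0.002], [-0.009, 0.0016, -0.002], [-0.009, 0.0016, -0.003], [-0.009, 0.0016, -0.003], [-0.009, 0.0016, -0.004], [-0.009, 0.0016, -0.004], [-0.008, 0.0014, -0.004], [0, 0, 0]], twist=[[0, 0, 0], [0, 0, 0], [0, 0, 0], [0, 0, 0], [0, 0, 0], [0, 0, 0], [0, 0, 0], [0, 0, 0], [0, 0, 0], [0, 0, 0], [0, 0, 0], [0, 0, 0]])

```text
time: 3.47
eef_pos: [0.435, -0.0533, 0.0958]
tcp_rot: [0.091, 0.996, -0.005, 0.011]
contact_force: [-0.8, -0.1, -0.1]
opening: 0.001
```

Run:
```python
from h import *
s=snap('scene','s3')
cv2.imwrite('pics/s3c.png',cv2.resize(s['img'][110:230,190:320],None,fx=5,fy=5,interpolation=cv2.INTER_CUBIC)[:600,:800])
```

```text
(no output)
```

View pics/s3c.png

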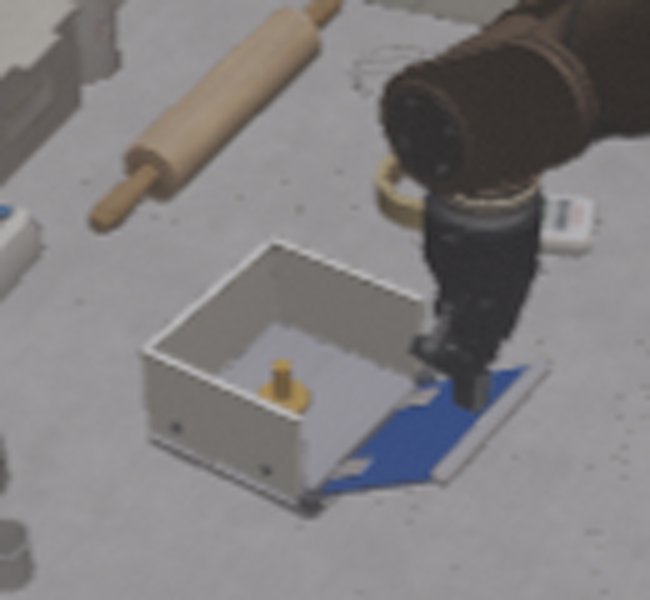

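The guard is past its tipping point and sinking. Next I'll lift, open the gripper and go over the lever.

Call:
move_arm(linear=[[0, 0, 0.03], [0, 0, 0.035], [0, 0, 0.035], [0.0035, 0.03, 0], [0.0035, 0.03, 0], [0.0035, 0.03, 0], [0.0035, 0.03, 0], [0.0035, 0.03, 0], [0.0035, 0.03, 0], [0.0035, 0.03, 0], [0.0035, 0.03, 0], [0.0035, 0.03, 0], [0.0035, 0.03, 0], [0.0035, 0.03, 0], [0.0035, 0.022, 0], [0, 0, 0], [0, 0, 0]], twist=[[0, 0, 0], [0, 0, 0], [0, 0, 0], [0, 0, 1], [0, 0, 1], [0, 0, 1], [0, 0, 1], [0, 0, 1], [0, 0, 1], [0, 0, 1], [0, 0, 1], [0, 0, 1], [0, 0, 1], [0, 0, 0], [0, 0, 0], [0, 0, 0], [0, 0, 0]], grip=1)

```text
time: 4.93
eef_pos: [0.4769, 0.3156, 0.2045]
tcp_rot: [0.002, 1.0, -0.005, 0.01]
contact_force: [1.2, -1.0, 0.3]
opening: 0.999
```

Run:
```python
from h import *
from scipy.spatial.transform import Rotation as Ro
w=snap('wrist','w4'); s=snap('scene','s4'); st=get_state()
print(st['eef_pos'],Ro.from_quat(st['tcp_rot']).as_matrix())
cv2.imwrite('pics/s4c.png',cv2.resize(s['img'][140:300,150:310],None,fx=3.7,fy=3.7,interpolation=cv2.INTER_CUBIC)[:600,:800])
```

```text
[0.47687387 0.31455519 0.20455275] [[-0.99980054  0.00542398  0.01922125]
 [ 0.00524911  0.99994448 -0.00913665]
 [-0.01926974 -0.00903393 -0.99977351]]
```

View pics/w4.png

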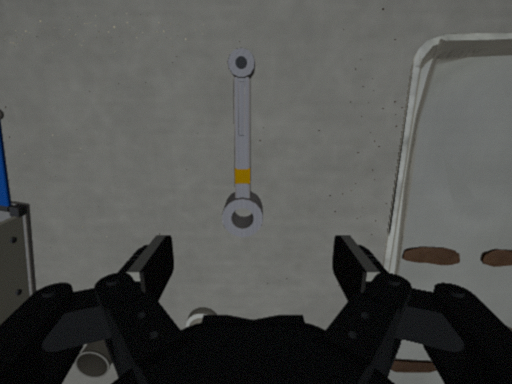

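View pics/s4c.png

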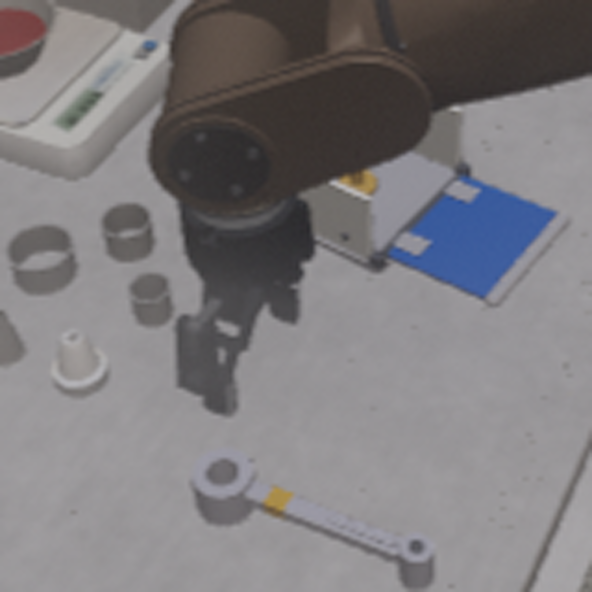

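The wrist view shows the boss at (241,62), the band at (242,177) and the hub at (243,216). In the scene view the guard looks flat.

Run:
```python
from h import *
c=ld('w4'); s=ld('s4'); t=ld('top0')
H,E=ray(c,243,216,.04),ray(c,241,62,.04); d=E-H
hsv=cv2.cvtColor(c['img'],cv2.COLOR_BGR2HSV); m=cv2.inRange(hsv,(15,120,80),(40,255,255)); m[:160]=0;m[195:]=0
ys,xs=np.nonzero(m); print(xs.mean(),ys.mean(),'band',ray(c,xs.mean(),ys.mean(),.034))
print(H,E,np.linalg.norm(d),np.degrees(np.arctan2(d[1],d[0])),H+d*.3)
# guard flat: bar in scene
S=lambda x,y,z:ray(s,149.6+x/3.7,139.6+y/3.7,z)
b1,b2=S(566,222,.014),S(492,302,.014);print('bar',b1,b2,'exp',[.590-.199*.985,-.081+.199*.171])
```

```text
242.02304147465438 175.6036866359447 band [0.4763151  0.30138531 0.034     ]
[0.52417874 0.30206402 0.04      ] [0.35733105 0.30252425 0.04      ] 0.1668483194808757 179.8419559108904 [0.47412443 0.30220209 0.04      ]
bar [ 0.38243986 -0.1136357   0.014     ] [0.40905001 0.01587425 0.014     ] exp [0.393985, -0.046971]
```

Call:
move_arm(linear=[[0, -0.007, 0], [0, -0.007, 0], [0, 0, -0.03], [0, 0, -0.03], [0, 0, -0.03], [0, 0, -0.03], [0, 0, -0.02], [0, 0, 0]], twist=[[0.5, 1.1, 0], [0, 0, 0], [0, 0, 0], [0, 0, 0], [0, 0, 0], [0, 0, 0], [0, 0, 0], [0, 0, 0]])

```text
time: 5.7
eef_pos: [0.4794, 0.29, 0.0651]
tcp_rot: [0.009, 1.0, 0.0, 0.005]
contact_force: [-0.1, -0.3, -0.6]
opening: 1.003
```

Run:
```python
from h import *
from scipy.spatial.transform import Rotation as Ro
w=snap('wrist','w5'); st=get_state()
print(st['eef_pos'],Ro.from_quat(st['tcp_rot']).as_matrix()[:,1:])
```

```text
[0.48023716 0.29038241 0.0668114 ] [[ 1.73942244e-02  1.24505533e-02]
 [ 9.99848150e-01  8.40892921e-04]
 [ 1.05741529e-03 -9.99922135e-01]]
```

View pics/w5.png

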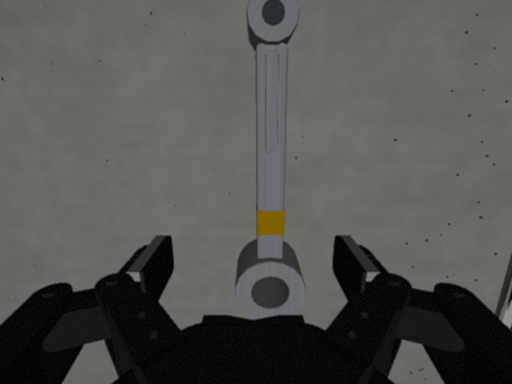

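The jaws centre on column 252 and the arm is at column 271. I need to shift +10 mm in y and −4 mm in x, then descend and grip.

Call:
move_arm(linear=[[-0.002, 0.005, 0], [-0.002, 0.005, 0], [0, 0, -0.015], [0, 0, -0.015], [0, 0, -0.012], [0, 0, -0.005], [0, 0, 0]], twist=[[0, 0.7, 0], [0, 0, 0], [0, 0, 0], [0, 0, 0], [0, 0, 0], [0, 0, 0], [0, 0, 0]])

```text
time: 6.33
eef_pos: [0.4845, 0.3043, 0.0317]
tcp_rot: [0.01, 1.0, 0.005, 0.01]
contact_force: [-0.4, 0.3, -0.7]
opening: 1.003
```

Run:
```python
from h import *
from scipy.spatial.transform import Rotation as Ro
w=snap('wrist','w6'); st=get_state(); s=snap('scene','s6')
cv2.imwrite('pics/s6c.png',cv2.resize(s['img'][200:310,160:300],None,fx=5,fy=5,interpolation=cv2.INTER_CUBIC)[:600,:800])
print(st['eef_pos'],Ro.from_quat(st['tcp_rot']).as_matrix()[:,1:])
```

```text
[0.48480435 0.30444608 0.03219701] [[ 0.01954235  0.02122449]
 [ 0.99975703  0.00978201]
 [ 0.0101972  -0.99972688]]
```

View pics/w6.png

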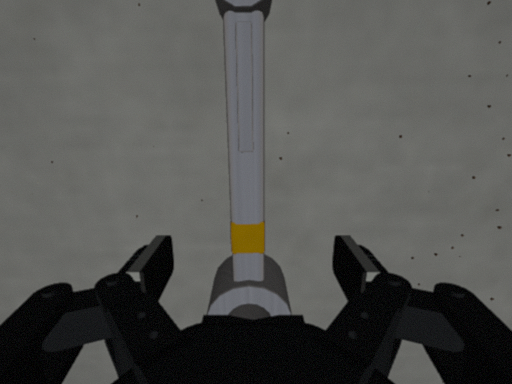

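View pics/s6c.png

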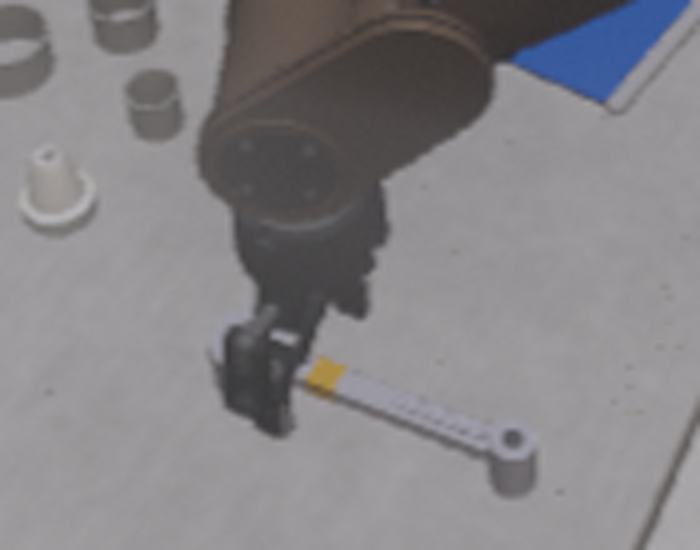

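Call:
move_arm(linear=[[-0.004, -0.002, 0], [-0.004, -0.002, 0], [0, 0, 0]], twist=[[-0.3, 0.6, 0], [-0.3, 0.6, 0], [0, 0, 0]])

```text
time: 6.68
eef_pos: [0.4775, 0.3007, 0.0346]
tcp_rot: [0.01, 1.0, -0.0, 0.001]
contact_force: [-1.0, 0.1, 1.2]
opening: 1.002
```

```bash
cat >> h.py <<'E'
def st():
    from scipy.spatial.transform import Rotation as Ro
    s=get_state(); M=Ro.from_quat(s['tcp_rot']).as_matrix(); z=M[:,2]
    g=s['eef_pos']-.011*z
    print('t',s['time'],'tcp',s['eef_pos'].round(4),'grasp',g.round(4),'yaw_y',np.degrees(np.arctan2(M[1,1],M[0,1])).round(2),'twist fix deg',np.degrees([-z[1],z[0]]).round(2),'F',s['contact_force'].round(1),'open',round(s['opening'],3),'dq',abs(s['dq']).max().round(3))
E
python3 - <<'E'
from h import *
st()
E
```

```text
t 6.6833 tcp [0.4775 0.3007 0.0346] grasp [0.4775 0.3007 0.0456] yaw_y 88.88 twist fix deg [0.02 0.1 ] F [-1.   0.1  1.2] open 1.002 dq 0.009
```

Position is good. I'll descend about 16 mm.

Call:
move_arm(linear=[[0, 0, -0.006], [0, 0, -0.006], [0, 0, -0.005], [0, 0, 0], [0, 0, 0]], twist=[[0, 0, 0.4], [0, 0, 0.3], [0, 0, 0], [0, 0, 0], [0, 0, 0]])

```text
time: 7.1
eef_pos: [0.4777, 0.3007, 0.0167]
tcp_rot: [0.003, 1.0, 0.0, 0.001]
contact_force: [0.5, 0.4, 0.4]
opening: 0.999
```

Run:
```python
from h import *
st()
```

```text
t 7.1 tcp [0.4777 0.3007 0.0167] grasp [0.4776 0.3007 0.0277] yaw_y 89.65 twist fix deg [-0.    0.16] F [0.5 0.4 0.4] open 0.999 dq 0.018
```

Call:
move_arm(linear=[[0, 0, 0], [0, 0, 0], [0, 0, 0], [0, 0, 0], [0, 0, 0], [0, 0, 0], [0, 0, 0], [0, 0, 0], [0, 0, 0], [0, 0, 0], [0, 0, 0], [0, 0, 0]], twist=[[0, 0, 0], [0, 0, 0], [0, 0, 0], [0, 0, 0], [0, 0, 0], [0, 0, 0], [0, 0, 0], [0, 0, 0], [0, 0, 0], [0, 0, 0], [0, 0, 0], [0, 0, 0]], grip=0, force=90)

```text
time: 8.1
eef_pos: [0.4777, 0.3009, 0.0166]
tcp_rot: [0.003, 1.0, 0.0, 0.001]
contact_force: [0.6, 0.4, -0.6]
opening: 0.195
```

Run:
```python
from h import *
st(); w=snap('wrist','w7'); s=snap('scene','s7')
cv2.imwrite('pics/s7c.png',cv2.resize(s['img'][200:310,160:300],None,fx=5,fy=5,interpolation=cv2.INTER_CUBIC)[:600,:800])
```

```text
t 8.1 tcp [0.4777 0.3009 0.0166] grasp [0.4777 0.3009 0.0276] yaw_y 89.63 twist fix deg [-0.02  0.15] F [ 0.6  0.4 -0.6] open 0.195 dq 0.001
```

View pics/w7.png

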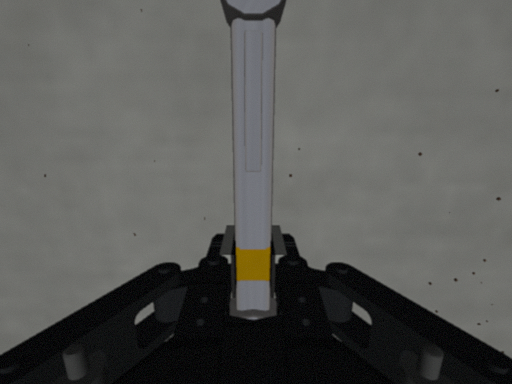

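View pics/s7c.png

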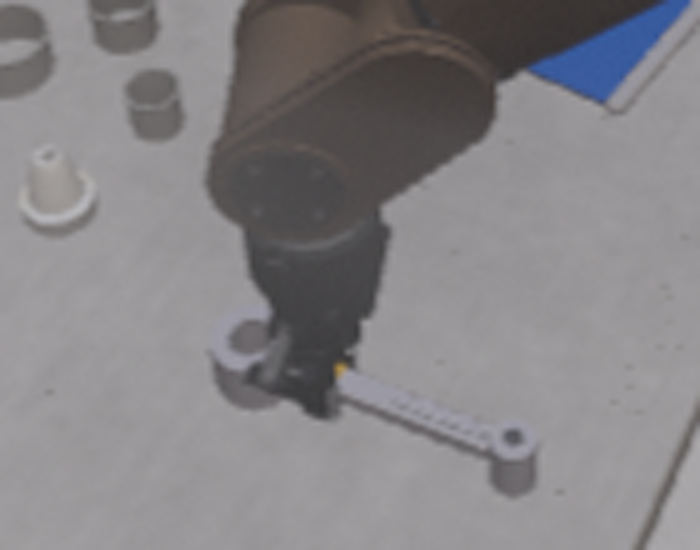

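The lever is gripped, with the band between the pads at (253,265) in the wrist view. I'll check the grip offset.

Run:
```python
from h import *
c=ld('w7'); s=ld('s7')
print('band',ray(c,253,265,.034))
S=lambda x,y,z:ray(s,159.6+x/5,199.6+y/5,z)
H,E=S(249,336,.04),S(513,437,.04); d=E-H
print(H,E,np.linalg.norm(d),np.degrees(np.arctan2(d[1],d[0])),np.linalg.norm((H-[.4777,.3009,.04])[:2]))
```

```text
band [0.47706623 0.30058792 0.034     ]
[0.53062018 0.3001954  0.04      ] [0.35975221 0.30073881 0.04      ] 0.17086884134819386 179.81778263651782 0.052924873647902416
```

Call:
move_arm(linear=[[0, 0, 0.004], [0, 0, 0.008], [0, 0, 0.012], [0, 0, 0.014], [0, 0, 0.014], [0, 0, 0.014], [0, 0, 0.014], [0, 0, 0.014], [0, 0, 0.014], [0, 0, 0.012], [0, 0, 0.008], [0, 0, 0], [0, 0, 0], [0, 0, 0]], twist=[[0, 0, 0], [0, 0, 0], [0, 0, 0], [0, 0, 0], [0, 0, 0], [0, 0, 0], [0, 0, 0], [0, 0, 0], [0, 0, 0], [0, 0, 0], [0, 0, 0], [0, 0, 0], [0, 0, 0], [0, 0, 0]])

```text
time: 9.37
eef_pos: [0.4667, 0.2962, 0.1486]
tcp_rot: [0.003, 1.0, -0.004, -0.008]
contact_force: [-0.2, 0.7, -5.1]
opening: 0.189
```

Run:
```python
from h import *
st(); w=snap('wrist','w8'); s=snap('scene','s8')
cv2.imwrite('pics/s8c.png',cv2.resize(s['img'][140:310,160:320],None,fx=3.5,fy=3.5,interpolation=cv2.INTER_CUBIC)[:600,:800])
```

```text
t 9.3667 tcp [0.4667 0.2962 0.1486] grasp [0.4669 0.2963 0.1596] yaw_y 89.67 twist fix deg [ 0.44 -0.9 ] F [-0.2  0.7 -5.1] open 0.189 dq 0.016
```

View pics/s8c.png

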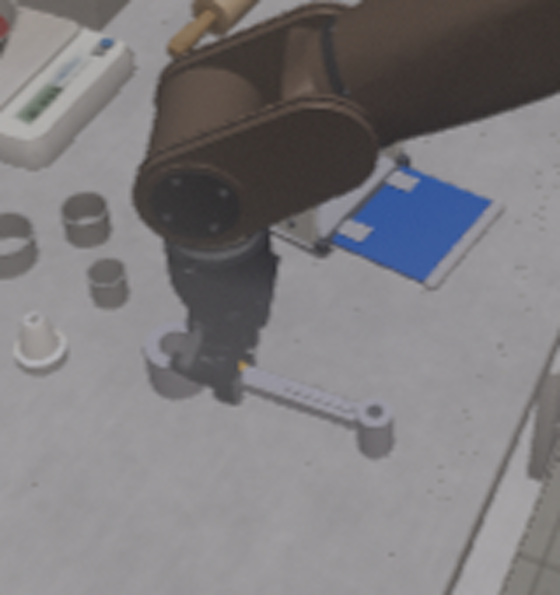

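The lever is up and level (about 5 N of weight). Now I'll carry it over the stand.

Call:
move_arm(linear=[[0.001, -0.006, 0], [0.002, -0.012, 0], [0.004, -0.02, 0], [0.004, -0.022, 0], [0.004, -0.022, 0], [0.004, -0.022, 0], [0.005, -0.022, 0], [0.005, -0.022, 0], [0.005, -0.022, 0], [0.005, -0.022, 0], [0.005, -0.022, 0], [0.005, -0.022, 0], [0.005, -0.022, 0], [0.005, -0.022, 0], [0.005, -0.022, 0], [0.004, -0.02, 0], [0.002, -0.015, 0], [0.001, -0.008, 0], [0, 0, 0], [0, 0, 0]], twist=[[0, 0, 0], [0, 0, -0.3], [0, 0, -0.7], [0, 0, -0.7], [0, 0, -0.7], [0, 0, -0.7], [0, 0, -0.7], [0, 0, -0.7], [0, 0, -0.7], [0, 0, -0.7], [0, 0, -0.7], [0, 0, -0.7], [0, 0, -0.7], [0, 0, -0.7], [0, 0, -0.7], [0, 0, -0.3], [0, 0, 0], [0, 0, 0], [0, 0, 0], [0, 0, 0]])

```text
time: 11.13
eef_pos: [0.5281, -0.0834, 0.136]
tcp_rot: [0.096, 0.995, -0.007, -0.02]
contact_force: [-0.8, -0.0, -5.9]
opening: 0.187
```

Run:
```python
from h import *
st(); w=snap('wrist','w9'); s=snap('scene','s9')
cv2.imwrite('pics/s9c.png',cv2.resize(s['img'][110:230,190:330],None,fx=5,fy=5,interpolation=cv2.INTER_CUBIC)[:600,:800])
```

```text
t 11.1333 tcp [ 0.5281 -0.0834  0.136 ] grasp [ 0.5286 -0.0833  0.147 ] yaw_y 78.96 twist fix deg [ 0.57 -2.35] F [-0.8 -0.  -5.9] open 0.187 dq 0.021
```

View pics/s9c.png

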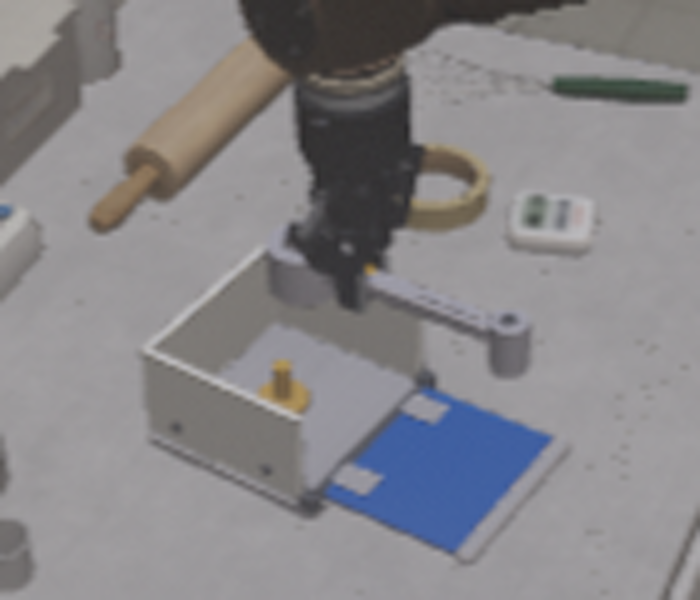

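View pics/w9.png

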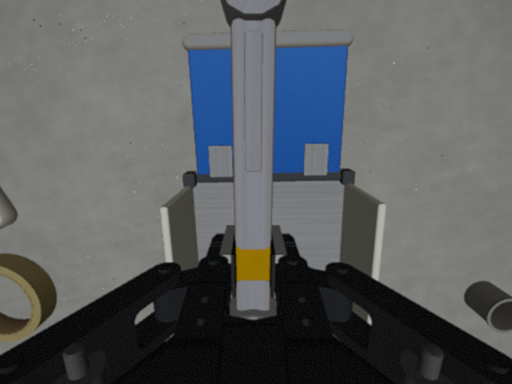

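Nearly there. The guard is flat and the lever points out of the front. Next I'll correct tilt, position and yaw.

Call:
move_arm(linear=[[0.003, 0.003, 0], [0.004, 0.004, 0], [0.003, 0.003, 0], [0, 0, -0.004], [0, 0, -0.006], [0, 0, 0], [0, 0, 0]], twist=[[0.2, -0.8, 0.3], [0.2, -0.8, 0.4], [0.2, -0.7, 0.3], [0, 0, 0], [0, 0, 0], [0, 0, 0], [0, 0, 0]])

```text
time: 11.82
eef_pos: [0.5385, -0.0666, 0.1248]
tcp_rot: [0.083, 0.997, 0.001, 0.001]
contact_force: [0.7, -0.2, -5.2]
opening: 0.19
```

Run:
```python
from h import *
st()
```

```text
t 11.8167 tcp [ 0.5385 -0.0666  0.1248] grasp [ 0.5385 -0.0666  0.1358] yaw_y 80.52 twist fix deg [-0.14  0.16] F [ 0.7 -0.2 -5.2] open 0.19 dq 0.015
```

Now I'll lower to z ≈ 0.092, moving −5 mm in y and turning −0.5° in yaw.

Call:
move_arm(linear=[[0, -0.002, -0.003], [0, -0.002, -0.005], [0, -0.001, -0.006], [0, 0, -0.006], [0, 0, -0.005], [0, 0, -0.004], [0, 0, -0.002], [0, 0, 0], [0, 0, 0]], twist=[[0, 0, -0.2], [0, 0, -0.2], [0, 0, 0], [0, 0, 0], [0, 0, 0], [0, 0, 0], [0, 0, 0], [0, 0, 0], [0, 0, 0]])

```text
time: 12.57
eef_pos: [0.5377, -0.0726, 0.0889]
tcp_rot: [0.087, 0.996, 0.001, -0.0]
contact_force: [0.3, -0.0, -5.9]
opening: 0.19
```

Run:
```python
from h import *
st(); w=snap('wrist','w10'); s=snap('scene','s10'); t=snap('top','t10')
cv2.imwrite('pics/s10c.png',cv2.resize(s['img'][130:220,200:320],None,fx=6.5,fy=6.5,interpolation=cv2.INTER_CUBIC)[:600,:800])
cv2.imwrite('pics/t10c.png',cv2.resize(t['img'][135:235,235:335],None,fx=6,fy=6,interpolation=cv2.INTER_NEAREST)[:600,:800])
```

```text
t 12.5667 tcp [ 0.5377 -0.0726  0.0889] grasp [ 0.5377 -0.0726  0.0999] yaw_y 80.02 twist fix deg [-0.17 -0.01] F [ 0.3 -0.  -5.9] open 0.19 dq 0.005
```

View pics/s10c.png

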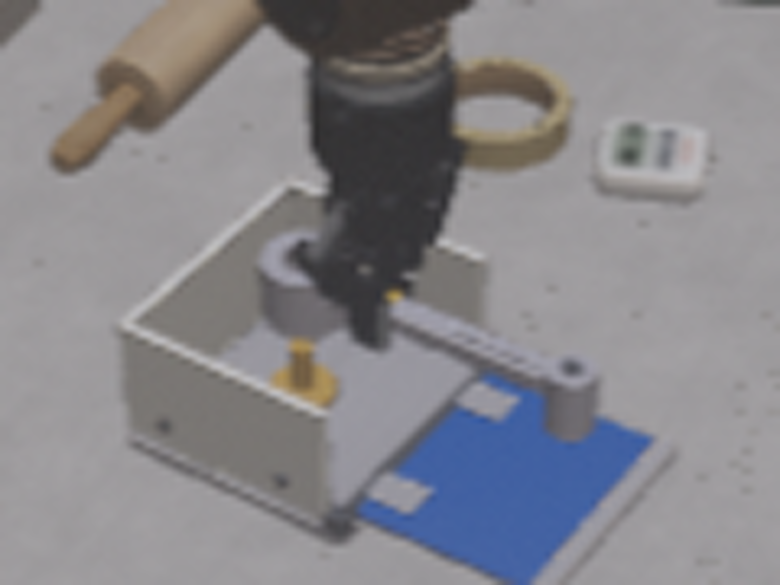

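View pics/t10c.png

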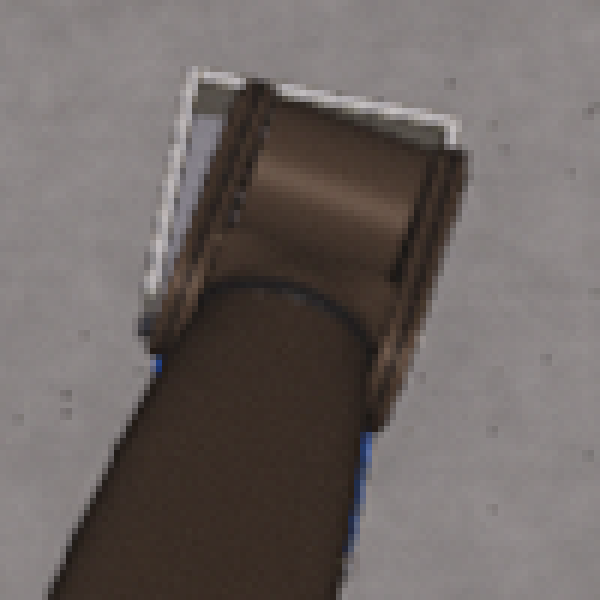

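View pics/w10.png

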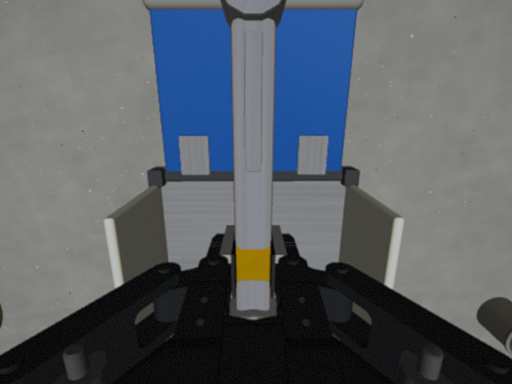

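In the wrist view the lever (column 253) lies on the stand's centre line (157–349, mid 253), and the guard is flat. In the scene view the hub is above the pin at crop (301,345) with visible clearance. I'll check the hub numerically.

Run:
```python
from h import *
s=ld('s10')
crop=lambda p:[round((proj(s,p)[0]+.4-200)*6.5,1),round((proj(s,p)[1]+.4-130)*6.5,1)]
px,py=.590,-.081
print('pin tip',crop((px,py,.05)))
th=np.linspace(0,2*np.pi,73)
for z in(.072,.112):
    q=np.array([crop((px+.025*np.cos(a),py+.025*np.sin(a),z)) for a in th]); print(z,'x',q[:,0].min(),q[:,0].max(),'y',q[:,1].min(),q[:,1].max())
S=lambda x,y,z:ray(s,199.6+x/6.5,129.6+y/6.5,z)
x=np.array([.985,-.171,0]);x/=np.linalg.norm(x)
for nm,(u,v) in dict(boss=(573,367)).items():
    p=S(u,v,.112); print(nm,p,'stand dx',(p-[px,py,0])@x,'dy',(p-[px,py,0])@np.array([-x[1],x[0],0]))
print('pin tip meas',S(301,343,.05))
st()
# observed hub left/bottom/top edge
im=s['img'];hub=cv2.resize(im[160:190,235:262],None,fx=20,fy=20,interpolation=cv2.INTER_NEAREST);cv2.imwrite('pics/hub.png',hub)
P=cloud(s);
```

```text
pin tip [np.float64(304.9), np.float64(344.1)]
0.072 x 259.0 348.5 y 285.9 343.1
0.112 x 255.9 347.1 y 229.9 286.6
boss [ 0.42146482 -0.05469831  0.112     ] stand dx -0.17055028515717272 dy -0.0029131336728402913
pin tip meas [ 0.59243011 -0.08101613  0.05      ]
t 12.7167 tcp [ 0.5379 -0.0727  0.0894] grasp [ 0.5379 -0.0727  0.1004] yaw_y 80.02 twist fix deg [-0.16  0.04] F [-0.2  0.2 -5.4] open 0.194 dq 0.004
```

View pics/hub.png

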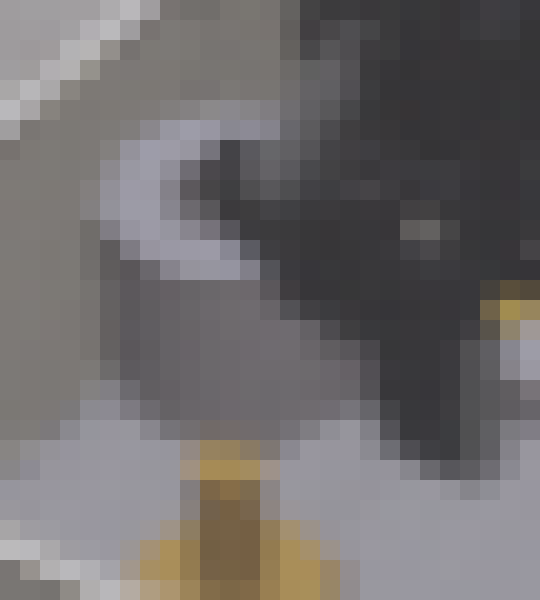

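Run:
```python
from h import *
t=ld('t10');a=ld('top0')
d=cv2.absdiff(t['img'],a['img']).max(2)
for n,(x,y) in dict(cutter=(224,144),nozzle=(200,140),timer=(364,203),tape=(364,173)).items(): print(n,d[y-14:y+14,x-14:x+14].max())
st(); print(sign_off()); st()
```

```text
cutter 15
nozzle 16
timer 16
tape 15
t 12.7167 tcp [ 0.5379 -0.0727  0.0894] grasp [ 0.5379 -0.0727  0.1004] yaw_y 80.02 twist fix deg [-0.16  0.04] F [-0.2  0.2 -5.4] open 0.194 dq 0.004
the job is handed in; nothing more can be done
None
the job is handed in; nothing more can be done
```

I pulled the guard down with closed fingers, picked the lever up at the yellow band, and handed the job in at 12.7 s with the lever still held over the pin. `sign_off` gives no verdict, so these are my own last checks:

- **Guard:** it lies flat in the pictures, with its bar within about 3 mm of where flat should put it.
- **Grip:** the grasp is about 52 mm from the hub axis, close to the 51 mm balance point, and carries about 5.5 N of weight.
- **Hub over pin:** the hub is about 23 mm above the pin tip. Its visible edges match a hub centred on the pin to about 2 mm, though the gripper hides part of the hub.
- **Level and direction:** the tool is within 0.2° of vertical. The boss is 170 mm in front of the pin and about 3 mm off the stand's centre line.
- **At rest, not touching:** joint speeds were about 0.004 rad/s, and I saw no contact with the stand.
- **Bystanders:** the top view around all four is unchanged apart from image noise.

One small disagreement: the hub's lower edge in the scene view read roughly 3 mm higher than the arm pose predicts. That is still inside the allowed height range, so I left it.

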